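# Air the fuming chamber with its lid lever

## Robot

A 7-joint arm with a two-finger parallel gripper is mounted at the origin on the work surface. World frame = base frame: x ahead of the robot, y to its left, z up, the work surface at z = 0. Lengths are in m, angles in degrees, forces in N, time in s.
With the tool pointing down it reaches from about 0.4 to 0.9 m from the base axis. Payload 5.5 kg.
Tool frame: the origin (TCP) lies on the mounting face of the last link; the fingertips stand 173 mm ahead of it and the grasp point (between the pads) lies 155 mm ahead of it; z points along the fingers, y is the line along which they close (so a half turn about z gives the same grasp; the last joint's range is limited). The gripper opens to 85 mm and grips with 20 to 120 N. Pads are 22 mm wide; open, the fingers measure 114 mm over their backs; the gripper's body (76 mm by 85 mm) begins 54 mm behind the grasp point. The pads swing forward as they close: fully open they stand 13 mm farther back than shut.
Start: joints at [-57.972, 28.699, -24.465, 88.831, 12.651, 65.22, -12.049], TCP at [0.189, 0.622, 0.405] pointing down, gripper open.
Joint ranges: [-164.97, 164.97], [-17.58, 116.51], [-87.97, 89.64], [11.32, 138.91], [-80.73, 260.73], [10.89, 115.49], [-147.41, 147.41]. Speed limits (degrees/s): [147.25, 147.25, 180, 180, 180, 180, 180].

## Interface

Orientations are given as [roll, pitch, yaw] about the fixed x, y, z axes, in that order (R = Rz(yaw) Ry(pitch) Rx(roll)).
In Python, from cell import get_state, grab_frame, finish_job gives the robot as it stands.
- The arm moves only by the tool arm_command, never from a script. Its argument "moves" is a list of rows, each a list of 3 entries, a list of its own where there are three numbers: the turn, a rotation vector about the world's x, y, z normalised to -1 to 1, where 1 is 4 degrees, then the shift along the world's x, y, z normalised to -1 to 1, where 1 is 7.5 cm, then the opening in per cent of the stroke, from 0 (shut) to 100 (fully open). In form: [[[ax, ay, az], [tx, ty, tz], gripper], ...]. A call has 1 to 20 rows; each row shifts and turns the commanded pose from where the row before left it; what a row does not reach is not made up. A row lasts 1/12 s, in which the tool goes at most 41.7 mm and 7.16 degrees, less where a joint would pass 70% of its speed; a pose out of reach is approached as far as the arm can. A call with a number of a shift or a turn outside -1 to 1 is refused whole. A call with a gripper value outside its range is refused whole. The fingers move at their own pace and stop on an object; "grip_force" is the grip in N (left out, the last holds). Time passes only in rows, so rows that do not move let the fingers close. It gives the time, the measured TCP pose, the force, the opening and the grip force at its end, in the units of the state.
- get_state(): the state, without advancing time (a new reading comes with each control period).
- grab_frame(name): name is "scene" or "top" or "wrist"; returns a dict with "img" (384x512x3 uint8, blue, green, red), "range_z" (384x512 float32, m along the optical axis (not along the pixel's ray), 0 where there is no reading), "mtx" (3x3 intrinsics, pixels), "xyz" and "attitude" of the camera in the world; the wrist camera has in their place "tool_from_camera" (4x4, takes a point from camera to tool coordinates, whose origin is the TCP and whose axes are the flange's). Camera axes: x right, y down, z forward; pixel columns grow to the right and rows downward; lengths in m; the calibration is good to about 2 mm. A picture is of the moment at which its call begins: read the wrist's pose just before it.
- finish_job(): hands the job in; it is judged then, once.
The state is a dict: "time": time; "qpos": joint angles; "dq": joint speeds; "tau": joint torques, N m; "ee_pos": TCP position; "orientation": TCP orientation; "wrist_force": force on the tool from outside, world axes, zero at the start; "torque": the same for the moment, N m; "width": finger opening in m; "grasp_force": force on a finger pad.
Only numpy, scipy, OpenCV 4.12 (cv2) and the standard library are available. Lean on these libraries where they do the work, as an engineer would, in place of code of your own. Each camera call takes 0.05 s, during which the arm holds its last target. There are 200 camera calls.

## Task

Air the print-fuming chamber without grasping anything: with your fingertips push the red catch round until it is fully clear of the glass lid, then press the red paddle on the long end of the lever all the way down to its stop so that the short end raises the heavy lid, and finish while still holding the paddle down with the lid up. Keep your fingers off the lid itself, leave the lever seated in its saddle, and do not shift or lift the mug, jars and other things standing about.

Things in the scene. Friction and masses are not known exactly. Their poses are not given: they have to be found in the camera images.
- chamber: The white fuming chamber with its lever stand, one fixed unit bolted to the bench. Origin on the bench (z=0) directly under the lever's pivot. In its frame: the box (280 x 200 mm in x and y, walls 100 mm high, lid's top face at 112 mm) spans x -110..170, y 110..310; two blue saddle posts (142 mm high, 14 mm thick, at x +-33 mm) at y 0 carry the lever, whose long arm runs to -y; a rubber stop (top 55 mm up) under the lever at y -146 mm limits its downward swing.
- lid: Heavy metal-framed glass lid of the chamber (280 x 200 x 12 mm, about 3 kg), hinged along the box's far +y side; origin on the hinge axis, 106 mm above the bench. A yellow steel lip at the middle of its free edge reaches out to -y over the lever's short end. Shut it lies level; with the lever fully down it stands open by about 0.29 rad.
- lid_lip (a point): Outer edge of the lid's yellow lip, mid-thickness: 106 mm above the bench when shut, about 175 mm with the lever down on its stop.
- catch (a joint): Swing of the red turn catch that holds the lid shut, rad: 0 = square across the lid's edge, pointing to the chamber's +y; grows anticlockwise seen from above (its pin moves to the chamber's -x, then -y) to 1.65 at its end. It clears the lid from 1.15 on; under that the lid cannot rise. Pivot upright at chamber x -60, y 80 mm; stiff by friction (about 1.2 N at the pin), stays where it is left; starts between 0 and 0.3.
- catch_pin (a point): Point on the catch's upright orange thumb pin (14 mm diameter, from 122 to 170 mm above the bench), 150 mm up, on its axis, 50 mm from the catch's pivot. The lid's glass is 112 mm up, the red catch bar's top 122 mm.
- lever: Loose light-metal lever, 22 mm wide bar, resting by its brass pivot pin in the open-topped notches of the blue saddle. Origin on the pin axis, 123 mm above the bench. Its short end (90 mm, white roller, +y) is under the lid's lip, its long end (-y) carries the red paddle. At rest its frame is parallel to the chamber's (the bar slopes up to the paddle by 0.4 rad); pressed onto the stop it has turned by about 0.76 rad about the chamber's +x axis.
- lever_pin (a point): Middle of the lever's pivot pin: 123 mm above the bench while it sits in the saddle.
- paddle (a point): Centre of the top face of the red paddle (95 mm along the chamber's x, 65 mm along the lever, 10 mm thick) on the lever's long end, 220 mm from the pivot. About 218 mm above the bench at rest, sloping by 0.4 rad; about 55 mm with the lever on its stop, then sloping the other way by 0.36 rad. It moves down almost straight (bows outward by up to 20 mm), with 3 to 9 N to press.
- mug: Bystander: yellow mug, 68 mm wide, 78 mm high, standing inside the chamber. Origin: centre of underside.
- jar_green: Bystander: green jar with white cap, 68 mm wide, 72 mm high, on the far side of the lever. Origin: centre of underside.
- jar_grey: Bystander: open grey jar, 64 mm wide, 36 mm high, on the near side of the lever. Origin: centre of underside.
- tape_roll: Bystander: amber roll of tape lying flat, 84 mm wide, 24 mm high, in front of the catch. Origin: centre of underside.
- brush: Bystander: brush 190 mm long lying on the paper at the right. Origin on the bench under it.
- torch: Bystander: black torch standing on end, 46 mm wide, 125 mm high, at the right. Origin: centre of underside.
- marker: Bystander: small yellow tent-shaped marker, 60 x 75 mm, about 55 mm high, at the right. Origin: centre of underside.

How it is judged (in metres and radians):
On the way, in this order (a step that is already met when the one before it is completed fails the run):
1. the catch is swung clear of the lid (1.25 rad or more) with the lid still shut (value of joint catch above 1.25 rad and height (world z) of lid_lip below 0.115 m), for 0.1 s.
2. the lever, pressed by the fingers, has raised the lid's lip to 160 mm or more (height (world z) of lid_lip above 0.16 m and contact force between the fingers and lever above 1 N and contact force between lever and lid above 3 N), for 0.2 s.
At the end, for the whole second after the job is handed in: The lever holds the lid's lip 160 mm or more above the bench (over 3 N on the lid); the fingers press the lever (over 1 N) and are off the lid; the catch is at 1.2 rad or more; the lever is at rest, its pin in the saddle (under 132 mm up) (all of step 2 and value of joint catch above 1.2 rad and height (world z) of lever_pin below 0.132 m and contact force between the fingers and lid below 0.5 N and linear speed of lever below 0.03 m/s); the arm keeps its last pose, push and grip.
It fails at once if the lever is lifted or knocked out of its saddle (pin over 12 mm from its place) (distance of lever_pin from where it was at the start of the episode above 0.012 m).
It fails at once if the fingers press on the lid with more than 3 N (contact force between the fingers and lid above 3 N).
It fails at once if a bystander (mug, jar, tape roll, brush, torch, marker) is shifted or lifted by more than 25 mm (distance of any of mug, jar_green, jar_grey, tape_roll, brush, torch, marker from where it was at the start of the episode above 0.025 m).
It also fails if it takes over 48 s, if anything falls off the work surface, if the arm or the gripper's body presses on something with over 40 N, if the wrist force passes 120 N, or if a joint passes its speed limit or range.

## Working session

There is one attempt and no reset: what is moved stays moved. The work goes in short steps, Python scripts to look and compute and a tool call to move; the robot and the scene stay as the last step left them, time stands still between calls to the robot, and variables do not carry over. Pictures are saved under pics/ and viewed, at most 10 in all, crops included, and the job is handed in when it is done.

Besides the shell and the picture viewer there is one more tool, called after "Call:" by a JSON object that holds its "fn" and its "kwargs", one argument or row to a line. arm_command: Moves the arm, as the interface text tells. Scaled input: -1 to 1 covers 7.5 cm each way for a shift and 4 degrees each way for a turn. Its arguments: {"type":"object","properties":{"moves":{"type":"array"},"grip_force":{"type":"number"}},"required":["moves"]}

```bash
mkdir -p pics; ls
python3 - <<'E'
from cell import *
import cv2,numpy as np,pickle
s=get_state();print({k:s[k] for k in('time','ee_pos','orientation','wrist_force','width')})
d={}
for n in('scene','top'):
    f=grab_frame(n);d[n]=f;cv2.imwrite(f'pics/{n}.png',f['img']);print(n,f['mtx'],f['xyz'],f['attitude'])
pickle.dump(d,open('f.pkl','wb'))
E
```

```text
pics
{'time': 0.0, 'ee_pos': array([0.18942583, 0.62141361, 0.40365054]), 'orientation': array([-1.79888360e+02, -5.21963012e-03,  1.63052020e+02]), 'wrist_force': array([-0.01706947, -0.51331078,  0.13592971]), 'width': 0.0852475493449601}
scene [[466.39656907   0.         255.66414879]
 [  0.         466.39656907 189.67833274]
 [  0.           0.           1.        ]] [1.3238163  0.51599693 1.31234686] [-1.41911326e+02 -2.25466001e-02  1.28895462e+02]
top [[389.84860958   0.         254.07409478]
 [  0.         389.84860958 192.36641276]
 [  0.           0.           1.        ]] [ 0.48206208 -0.04417672  1.43573842] [-175.82125957    0.30525076  -88.92639254]
```

View pics/top.png

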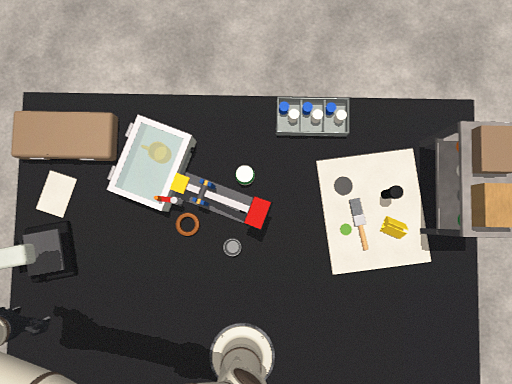

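View pics/scene.png

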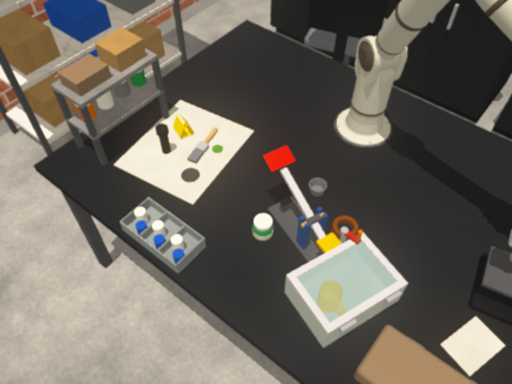

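```bash
cat > h.py <<'E'
import numpy as np,cv2
from scipy.spatial.transform import Rotation as R
def cloud(f,T=None):
    K=f['mtx'];z=f['range_z'];v,u=np.indices(z.shape)
    p=np.dstack([(u-K[0,2])/K[0,0]*z,(v-K[1,2])/K[1,1]*z,z])
    if T is None:
        Rm=R.from_euler('xyz',f['attitude'],degrees=True).as_matrix();t=f['xyz']
    else: Rm,t=T[:3,:3],T[:3,3]
    return p@Rm.T+t
def blobs(f,lo,hi,P,amin=6):
    hsv=cv2.cvtColor(f['img'],cv2.COLOR_BGR2HSV)
    m=cv2.inRange(hsv,np.array(lo),np.array(hi))*(f['range_z']>0)
    n,l,st,c=cv2.connectedComponentsWithStats(m.astype(np.uint8))
    for i in range(1,n):
        if st[i,4]>=amin:
            q=P[l==i];print(c[i].round(1),st[i,4],'med',np.median(q,0).round(4),'mean',q.mean(0).round(4),'zmax',q[:,2].max().round(3))
E
python3 - <<'E'
from h import *;import pickle
d=pickle.load(open('f.pkl','rb'))
for n,f in d.items():
    P=cloud(f);print(n)
    for nm,lo,hi in(('red',(0,200,120),(4,255,255)),('orange',(5,170,120),(19,255,255)),('yellow',(22,200,150),(30,255,255)),('blue',(105,120,40),(125,255,255))):
        print(nm);blobs(f,lo,hi,P)
c=d['top']['img'][130:260,100:290];cv2.imwrite('pics/c1.png',cv2.resize(c,None,fx=4,fy=4,interpolation=cv2.INTER_CUBIC))
E
```

```text
scene
red
[278.8 158. ] 490 med [ 0.512  -0.0448  0.2184] mean [ 0.5116 -0.0449  0.2184] zmax 0.235
[351.2 235.7] 42 med [0.554  0.2649 0.1224] mean [0.5539 0.2648 0.1223] zmax 0.128
orange
[ 91.7 111.2] 73 med [ 0.7347 -0.6946  0.2008] mean [ 0.7337 -0.6948  0.2   ] zmax 0.231
[ 79.3 112.9] 23 med [ 0.7671 -0.7189  0.2059] mean [ 0.7499 -0.7576  0.1683] zmax 0.224
[348.  226.4] 244 med [0.4688 0.2113 0.0249] mean [0.4834 0.2218 0.0507] zmax 0.175
yellow
[182.2 128.2] 207 med [ 0.483  -0.5286  0.0215] mean [ 0.4804 -0.5333  0.0239] zmax 0.06
[328.2 242. ] 265 med [0.6105 0.2203 0.1119] mean [0.6088 0.2204 0.1106] zmax 0.119
blue
[78. 17.] 1993 med [ 0.1486 -1.6546 -0.0933] mean [ 0.1353 -1.6851 -0.1073] zmax -0.051
[93.9 52.7] 25 med [ 0.0331 -1.8273 -0.4593] mean [ 0.0314 -1.8274 -0.4581] zmax -0.445
[318.9 209.3] 26 med [0.546  0.1399 0.1396] mean [0.5416 0.138  0.1339] zmax 0.146
[323.8 220.2] 56 med [0.5554 0.1689 0.1167] mean [0.5538 0.1672 0.115 ] zmax 0.146
[301.1 218.8] 23 med [0.6088 0.1174 0.1401] mean [0.6079 0.1172 0.1381] zmax 0.145
[140.5 225.8] 95 med [ 0.9041 -0.3021 
[... 844 characters left out ...]
.12
[393.3 227.3] 333 med [ 0.4685 -0.5345  0.0334] mean [ 0.4682 -0.5355  0.0315] zmax 0.064
blue
[283.3 107.4] 105 med [ 0.894  -0.135   0.0491] mean [ 0.896  -0.1353  0.0418] zmax 0.058
[306.8 107.8] 103 med [ 0.8941 -0.2203  0.0494] mean [ 0.8951 -0.2205  0.0445] zmax 0.059
[330.2 108.1] 103 med [ 0.8946 -0.3047  0.0496] mean [ 0.8953 -0.3053  0.0448] zmax 0.057
[201.4 180.8] 19 med [0.612  0.1422 0.1421] mean [0.6136 0.1435 0.1257] zmax 0.147
[210.8 185.2] 36 med [0.6004 0.1119 0.1219] mean [0.6007 0.1134 0.1057] zmax 0.148
[194.1 199. ] 16 med [0.5507 0.1637 0.1418] mean [0.5512 0.1649 0.1333] zmax 0.146
[203.9 202.8] 32 med [0.5397 0.1332 0.1332] mean [0.54   0.135  0.1088] zmax 0.146
```

View pics/c1.png

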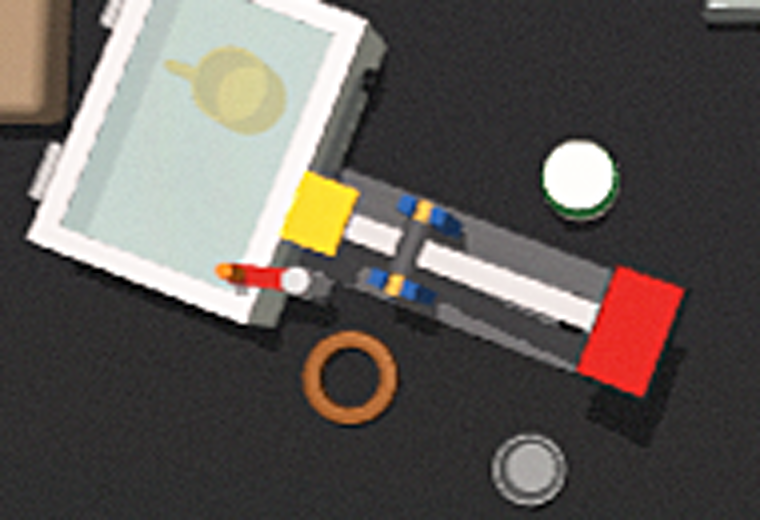

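Call:
{"fn": "arm_command", "kwargs": {
  "moves": [
    [[0,0,-0.75],[0.376,-0.331,0],0],
    [[0,0,0],[0.376,-0.331,0],0],
    [[0,0,0],[0.376,-0.331,0],0],
    [[0,0,0],[0.376,-0.331,0],0],
    [[0,0,0],[0.376,-0.331,0],0],
    [[0,0,0],[0.376,-0.331,0],0],
    [[0,0,0],[0.376,-0.331,0],0],
    [[0,0,0],[0.376,-0.331,0],0],
    [[0,0,0],[0.376,-0.331,0],0],
    [[0,0,0],[0.376,-0.331,0],0],
    [[0,0,0],[0.376,-0.331,0],0],
    [[0,0,0],[0.376,-0.331,0],0],
    [[0,0,0],[0.376,-0.331,0],0],
    [[0,0,0],[0.376,-0.331,0],0],
    [[0,0,0],[0,0,0],0],
    [[0,0,0],[0,0,0],0]
  ]
}}

```text
time: 1.43
ee_pos: [0.5863, 0.2707, 0.4037]
orientation: [-179.9, 0.0, 159.7]
wrist_force: [-0.5, 1.4, 0.2]
width: 0.0003
grasp_force: 0.0
```

```bash
cat > w.py <<'E'
from cell import *
from h import *
import sys
s=get_state();f=grab_frame('wrist')
T=np.eye(4);T[:3,:3]=R.from_euler('xyz',s['orientation'],degrees=True).as_matrix();T[:3,3]=s['ee_pos']
P=cloud(f,T@f['tool_from_camera']);print(s['ee_pos'],s['orientation'],s['wrist_force'],s['width'],s['time'])
for nm,lo,hi in(('red',(0,200,100),(4,255,255)),('orange',(5,170,100),(19,255,255)),('yellow',(22,200,150),(30,255,255)),('blue',(105,120,40),(125,255,255))):
    print(nm);blobs(f,lo,hi,P,80)
cv2.imwrite(sys.argv[1],f['img'])
E
python3 w.py pics/w1.png
```

```text
[0.58634744 0.27071797 0.40367775] [-1.79892458e+02  1.92219674e-03  1.59690060e+02] [-0.47098975  1.35634772  0.23914425] 0.00026023050500188923 1.4333
red
[235.2 153.6] 679 med [0.5496 0.2653 0.1234] mean [0.55   0.2659 0.1234] zmax 0.126
orange
[162.2  79.9] 2689 med [0.4637 0.2091 0.0247] mean [0.4655 0.2084 0.0247] zmax 0.028
[260.3 155. ] 471 med [0.5498 0.2875 0.1704] mean [0.5506 0.2873 0.1603] zmax 0.173
yellow
[214.4 221.4] 2876 med [0.605  0.2226 0.1127] mean [0.6052 0.2227 0.113 ] zmax 0.239
blue
[126.5 184.4] 2432 med [0.5448 0.1631 0.1065] mean [0.5452 0.1585 0.0995] zmax 0.145
[142.1 256. ] 925 med [0.6109 0.1473 0.12  ] mean [0.613  0.1448 0.1158] zmax 0.144
[103.5 266.8] 409 med [0.6019 0.1202 0.1398] mean [0.6024 0.1196 0.1374] zmax 0.145
```

View pics/w1.png

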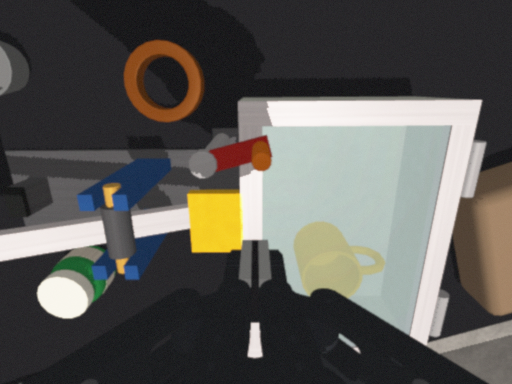

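Call:
{"fn": "arm_command", "kwargs": {
  "moves": [
    [[0,0,0],[0,0,-0.408],0],
    [[0,0,0],[0,0,-0.408],0],
    [[0,0,0],[0,0,-0.408],0],
    [[0,0,0],[0,0,0],0],
    [[0,0,0],[-0.091,0.033,0],0],
    [[0,0,0],[-0.091,0.033,0],0],
    [[0,0,0],[-0.091,0.033,0],0],
    [[0,0,0],[-0.091,0.033,0],0],
    [[0,0,0],[-0.091,0.033,0],0],
    [[0,0,0],[-0.091,0.033,0],0],
    [[0,0,0],[0,0,0],0]
  ]
}}

```text
time: 2.4
ee_pos: [0.5423, 0.2899, 0.3145]
orientation: [179.9, 0.1, 160.1]
wrist_force: [-0.0, -0.3, 0.3]
width: 0.0
grasp_force: 0.3
```

```bash
python3 w.py pics/w2.png
```

```text
[0.54233588 0.28989014 0.31453893] [1.79915295e+02 8.39006830e-02 1.60130475e+02] [-0.00312938 -0.25488146  0.27475183] 3.0222399789381885e-06 2.4
red
[204.6 236. ] 1097 med [0.5319 0.2586 0.1233] mean [0.5312 0.2622 0.1232] zmax 0.125
orange
[133.1 134.8] 4165 med [0.4626 0.2092 0.0246] mean [0.4647 0.2086 0.0246] zmax 0.027
[223.6 240.9] 1796 med [0.5201 0.2825 0.1637] mean [0.5211 0.2821 0.1578] zmax 0.173
yellow
blue
[ 85.6 286.1] 8412 med [0.5451 0.1542 0.093 ] mean [0.5533 0.1537 0.0873] zmax 0.144
```

View pics/w2.png

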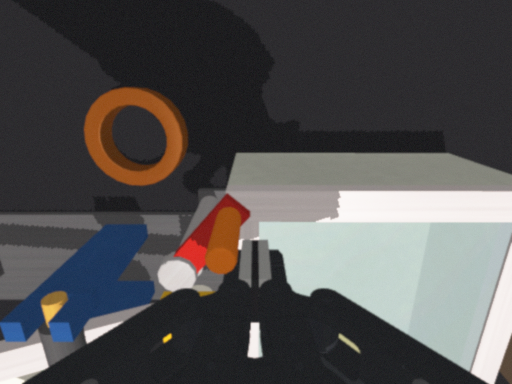

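Call:
{"fn": "arm_command", "kwargs": {
  "moves": [
    [[0,0,0],[-0.085,-0.03,0],0],
    [[0,0,0],[-0.085,-0.03,0],0],
    [[0,0,0],[-0.085,-0.03,0],0],
    [[0,0,0],[-0.085,-0.03,0],0],
    [[0,0,0],[-0.085,-0.03,0],0],
    [[0,0,0],[0,0,0],0],
    [[0,0,0],[0,0,0],0]
  ]
}}

```text
time: 3.03
ee_pos: [0.5103, 0.278, 0.3126]
orientation: [-179.9, -0.1, 160.1]
wrist_force: [0.4, -0.1, -0.1]
width: -0.0002
grasp_force: 0.0
```

```bash
python3 w.py pics/w3.png
```

```text
[0.51027626 0.27796357 0.31261087] [-1.79939949e+02 -9.04894487e-02  1.60104649e+02] [ 0.35484777 -0.14324149 -0.14103723] -0.00020291061448328196 3.0333
red
[219.9 230.7] 187 med [0.4967 0.2616 0.123 ] mean [0.4977 0.2604 0.1223] zmax 0.125
orange
[162.6 166.5] 4622 med [0.4638 0.2058 0.0244] mean [0.465  0.2078 0.0229] zmax 0.027
[212.1 263.5] 1567 med [0.4979 0.2603 0.1574] mean [0.4986 0.2599 0.1546] zmax 0.189
yellow
[254.6 342.6] 338 med [0.5919 0.2482 0.1125] mean [0.5923 0.2477 0.1119] zmax 0.191
blue
[119.8 296.7] 4652 med [0.5397 0.154  0.081 ] mean [0.5402 0.1552 0.0792] zmax 0.219
```

Call:
{"fn": "arm_command", "kwargs": {
  "moves": [
    [[0,0,0],[-0.009,-0.025,0],0],
    [[0,0,0],[-0.009,-0.025,0],0],
    [[0,0,0],[0,0,0],0],
    [[0,0,0],[0.023,0.063,0],0],
    [[0,0,0],[0,0,0.425],0],
    [[0,0,0],[0,0,0.425],0],
    [[0,0,0],[0,0,0.425],0],
    [[0,0,0],[0,0,0.425],0],
    [[0,0,0],[0,0,0],0]
  ]
}}

```text
time: 3.83
ee_pos: [0.5136, 0.2801, 0.4477]
orientation: [179.5, 0.4, 160.0]
wrist_force: [1.0, 1.2, 1.2]
width: 0.0
grasp_force: 0.0
```

```bash
python3 w.py pics/w4.png
```

```text
[0.51360119 0.28007991 0.44769536] [179.51907125   0.44883338 160.03388906] [1.00076397 1.18438128 1.16113649] 2.876144769727645e-05 3.8333
red
[226.3 190.3] 362 med [0.5254 0.2491 0.1233] mean [0.5209 0.2494 0.1232] zmax 0.125
orange
[186.5 136.8] 1826 med [0.4634 0.2088 0.0246] mean [0.465  0.2085 0.0245] zmax 0.027
[221.3 180.1] 421 med [0.4989 0.2564 0.1661] mean [0.5005 0.2555 0.1558] zmax 0.173
yellow
[223.4 253.4] 808 med [0.5891 0.2142 0.1125] mean [0.5925 0.2165 0.1145] zmax 0.316
blue
[162.5 227.5] 2043 med [0.5436 0.1569 0.092 ] mean [0.5477 0.1555 0.0874] zmax 0.144
[173.9 282.7] 283 med [0.6077 0.1477 0.1117] mean [0.6053 0.1508 0.1194] zmax 0.325
[143.  297.9] 292 med [0.6004 0.1192 0.1392] mean [0.6026 0.1184 0.136 ] zmax 0.331
```

View pics/w4.png

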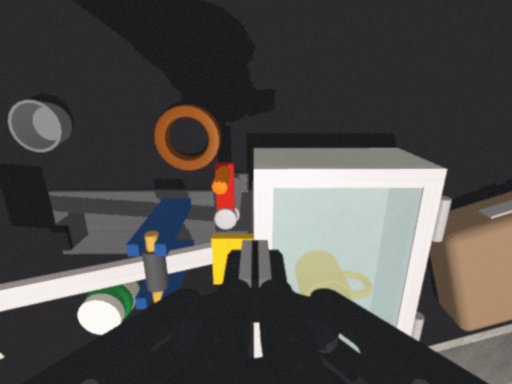

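Call:
{"fn": "arm_command", "kwargs": {
  "moves": [
    [[0,0,0],[-0.005,-0.483,0],0],
    [[0,0,0],[-0.005,-0.483,0],0],
    [[0,0,0],[-0.005,-0.483,0],0],
    [[0,0,0],[-0.005,-0.483,0],0],
    [[0,0,0],[-0.005,-0.483,0],0],
    [[0,0,0],[-0.005,-0.483,0],0],
    [[0,0,0],[-0.005,-0.483,0],0],
    [[0,0,0],[-0.005,-0.483,0],0],
    [[0,0,0],[-0.005,-0.483,0],0],
    [[0,0,0],[0,0,0],0],
    [[0,0,0],[0,0,-0.25],0],
    [[0,0,0],[0,0,-0.25],0],
    [[0,0,0],[0,0,0],0]
  ]
}}

```text
time: 4.97
ee_pos: [0.5067, -0.0474, 0.3987]
orientation: [-179.9, -0.4, 160.0]
wrist_force: [-1.1, 0.6, 0.4]
width: 0.0002
grasp_force: 0.0
```

```bash
python3 w.py pics/w5.png
```

```text
[ 0.50672513 -0.04744345  0.39870961] [-179.86560342   -0.42324053  160.00115036] [-1.13226311  0.56545327  0.35265268] 0.00022589103312637917 4.9667
red
[260.4 220.9] 8340 med [ 0.4885 -0.0363  0.2187] mean [ 0.4915 -0.0387  0.2191] zmax 0.271
orange
[473.2  47.2] 2960 med [0.4618 0.2062 0.0252] mean [0.4645 0.2058 0.0251] zmax 0.028
yellow
blue
[463.5 150.8] 2233 med [0.5392 0.1355 0.0969] mean [0.5393 0.1397 0.0929] zmax 0.145
[414.7 188.9] 135 med [0.5988 0.1223 0.017 ] mean [0.5995 0.1243 0.018 ] zmax 0.029
[466.8 233. ] 951 med [0.6006 0.1131 0.1289] mean [0.6034 0.116  0.125 ] zmax 0.145
[503.8 237.4] 335 med [0.61   0.1384 0.136 ] mean [0.6116 0.14   0.1349] zmax 0.144
```

View pics/w5.png

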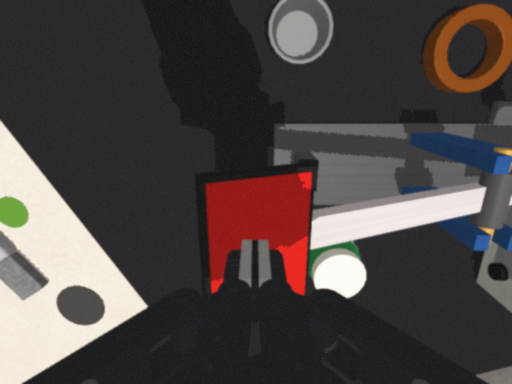

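Call:
{"fn": "arm_command", "kwargs": {
  "moves": [
    [[0,0,0],[-0.013,-0.036,-0.115],0],
    [[0,0,0],[-0.013,-0.036,-0.115],0],
    [[0,0,0],[-0.013,-0.036,-0.115],0],
    [[0,0,0],[-0.013,-0.036,-0.115],0],
    [[0,0,0],[-0.009,-0.024,-0.115],0],
    [[0,0,0],[-0.009,-0.024,-0.115],0],
    [[0,0,0],[-0.009,-0.024,-0.115],0],
    [[0,0,0],[-0.009,-0.024,-0.115],0],
    [[0,0,0],[0,0,-0.115],0],
    [[0,0,0],[0,0,-0.115],0],
    [[0,0,0],[0,0,0],0]
  ]
}}

```text
time: 5.93
ee_pos: [0.5023, -0.0666, 0.3167]
orientation: [-179.9, 0.1, 160.0]
wrist_force: [-0.1, -3.2, 6.0]
width: -0.0003
grasp_force: 2.7
```

Call:
{"fn": "arm_command", "kwargs": {
  "moves": [
    [[0,0,0],[0,0,-0.114],0],
    [[0,0,0],[0,0,-0.114],0],
    [[0,0,0],[0.004,0.01,-0.114],0],
    [[0,0,0],[0.004,0.01,-0.114],0],
    [[0,0,0],[0.004,0.01,-0.114],0],
    [[0,0,0],[0.008,0.022,-0.114],0],
    [[0,0,0],[0.008,0.022,-0.114],0],
    [[0,0,0],[0.008,0.022,-0.114],0],
    [[0,0,0],[0.008,0.022,-0.09],0],
    [[0,0,0],[0,0,0],0],
    [[0,0,0],[0,0,0],0]
  ]
}}

```text
time: 6.85
ee_pos: [0.5052, -0.0575, 0.2417]
orientation: [-179.9, 0.0, 160.0]
wrist_force: [-1.0, -3.5, 2.0]
width: 0.0002
grasp_force: 1.5
```

Nearly at the stop; I'll creep down until the force rises.

Call:
{"fn": "arm_command", "kwargs": {
  "moves": [
    [[0,0,0],[0,0,-0.027],0],
    [[0,0,0],[0,0,-0.027],0],
    [[0,0,0],[0,0,-0.027],0],
    [[0,0,0],[0,0,0],0],
    [[0,0,0],[0,0,0],0]
  ]
}}

```text
time: 7.27
ee_pos: [0.5057, -0.0563, 0.2363]
orientation: [180.0, 0.1, 160.1]
wrist_force: [-2.1, -2.7, 5.1]
width: -0.0002
grasp_force: 3.0
```

Call:
{"fn": "arm_command", "kwargs": {
  "moves": [
    [[0,0,0],[0,0,-0.027],0],
    [[0,0,0],[0,0,-0.027],0],
    [[0,0,0],[0,0,0],0],
    [[0,0,0],[0,0,0],0]
  ]
}}

```text
time: 7.6
ee_pos: [0.5061, -0.0559, 0.2335]
orientation: [179.9, 0.1, 160.1]
wrist_force: [-4.3, -1.6, 16.8]
width: -0.0002
grasp_force: 8.5
```

Run:
```python
from cell import *
from h import *
f=grab_frame('scene');P=cloud(f)
for lo,hi in(((0,200,100),(4,255,255)),((5,170,120),(19,255,255)),((22,200,150),(30,255,255))): print();blobs(f,lo,hi,P,15)
cv2.imwrite('pics/s2.png',f['img'])
```

```text
[271.9 189. ] 144 med [ 0.5264 -0.0567  0.0619] mean [ 0.5233 -0.0581  0.0612] zmax 0.073
[352.5 225.9] 44 med [0.5212 0.2487 0.1217] mean [0.5208 0.249  0.1219] zmax 0.13

[ 91.7 111.2] 73 med [ 0.7344 -0.6941  0.2013] mean [ 0.7339 -0.6945  0.2003] zmax 0.231
[ 79.4 112.9] 23 med [ 0.7676 -0.717   0.1997] mean [ 0.7503 -0.7564  0.1692] zmax 0.228
[349.8 218.8] 160 med [0.4639 0.2108 0.0256] mean [0.4681 0.2154 0.0697] zmax 0.174

[182.2 128.3] 209 med [ 0.4835 -0.5296  0.0235] mean [ 0.481  -0.5327  0.0245] zmax 0.064
[333.2 233.4] 303 med [0.6134 0.2309 0.1744] mean [0.6128 0.231  0.1736] zmax 0.186
```

View pics/s2.png

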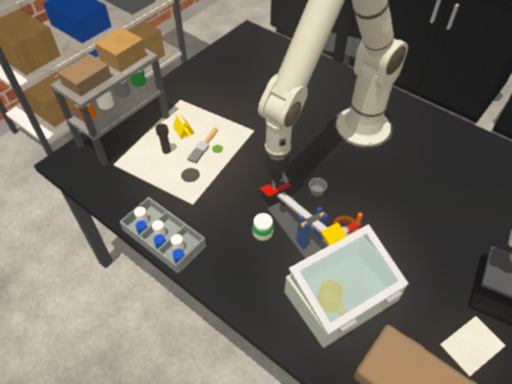

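Call:
{"fn": "arm_command", "kwargs": {
  "moves": [
    [[0,0,0],[0,0,0],0],
    [[0,0,0],[0,0,0],0],
    [[0,0,0],[0,0,0],0],
    [[0,0,0],[0,0,0],0]
  ]
}}

```text
time: 7.98
ee_pos: [0.5061, -0.0559, 0.2335]
orientation: [179.9, 0.1, 160.1]
wrist_force: [-4.2, -1.5, 16.6]
width: -0.0003
grasp_force: 8.4
```

The picture shows the lid up, with the lip at (333,233) about 175 mm high, the catch turned clear at (352,226), and the paddle held down at (272,189). The force is steady.

```bash
python3 -c "
from cell import *
print(finish_job())"
```

```text
the job is handed in; nothing more can be done
None
```

The job is handed in: the catch is clear of the lid at about 1.5 rad, and the paddle is held on its stop with about 17 N. The lid's lip is up at about 175 mm, nothing looks disturbed, and it took about 8 s; no verdict came back.

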